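# Park the mincer's speed lever and put its spanner on the rack

### The arm

A 7-joint arm with a two-finger parallel gripper is mounted at the origin on the work surface. World frame = base frame: x ahead of the robot, y to its left, z up, the work surface at z = 0. Lengths are in m, angles in rad, forces in N, time in s.
With the tool pointing down it reaches from about 0.4 to 0.875 m from the base axis. Payload 19.3 kg.
Tool frame: the origin (TCP) lies midway between the tips of the shut fingers; the grasp point (between the pads) lies 19 mm behind it; z points along the fingers, y is the direction in which the jaws open and shut (so a half turn about z gives the same grasp; the last joint's range is limited). The gripper opens to 85 mm and grips with 20 to 120 N. Pads are 22 mm wide; open, the fingers measure 114 mm over their backs; the gripper's body (76 mm by 85 mm) begins 54 mm behind the grasp point. The pads swing forward as they close: fully open they stand 13 mm farther back than shut.
Start: joints at [-1.18, 0.521, -0.036, 1.599, 0.021, 1.021, -0.113], TCP at [0.278, 0.56, 0.231] pointing down, gripper open.
Joint ranges: [-2.91, 2.91], [-0.3, 2.13], [-1.5, 1.42], [0.17, 2.43], [-1.26, 4.41], [0.16, 1.93], [-2.52, 2.52]. Speed limits (rad/s): [1.89, 1.89, 2.39, 2.39, 3.01, 3.01, 3.01].

### API

Orientations are given as [roll, pitch, yaw] about the fixed x, y, z axes, in that order (R = Rz(yaw) Ry(pitch) Rx(roll)).
In Python, from workcell import telemetry, cams, workorder gives the robot as it stands. The module is installed in compiled form; this text tells all that it offers.
- The arm moves only by the tool apply_moves, never from a script. Its argument "steps" is a list of rows, each a list of 4 numbers: the shift along the tool's x, y, z in cm, then the turn about the tool's z in rad. A call has exactly 10 rows; each row is the pose to reach, as a shift and turn from the pose commanded when the call began, along the tool's axes at that moment; what a row does not reach only later rows make up. A row lasts 1/12 s, in which the tool goes at most 41.7 mm and 7.16 degrees, less where a joint would pass 70% of its speed; a pose out of reach is approached as far as the arm can. A call with a gripper value outside its range is refused whole. "claw" is the closure, from 0 (fully open) to 1 (shut), set as the call begins (left out, the last holds). The fingers move at their own pace and stop on an object; "force" is the grip in N (left out, the last holds). Time passes only in rows, so rows that repeat a pose let the fingers close, or fill a call up. It gives the time, the measured TCP pose, the force and the opening at its end, in the units of the state.
- telemetry.observe(): the state, without advancing time (a new reading comes with each control period).
- cams.grab_frame(name): name is "scene" or "side" or "wrist"; returns a dict with "color" (400x640x3 uint8, red, green, blue), "mtx" (3x3 intrinsics, pixels), "eye" and "orientation" of the camera in the world; the wrist camera has in their place "T_tool_cam" (4x4, takes a point from camera to tool coordinates, whose origin is the TCP and whose axes are the flange's). Camera axes: x right, y down, z forward; pixel columns grow to the right and rows downward; lengths in m; the calibration is good to about 2 mm. A picture is of the moment at which its call begins: read the wrist's pose just before it. There is no depth.
- workorder.job_done(): hands the job in, once; it reports no verdict.
Trained networks look in the newest picture that a camera, given by its name, has taken for a name from the list of things; names that differ only in an ending like _2 or _b are one class to them, and where a whole thing is asked for, a point or a joint stands for the part that bears it (a point fixed in the world has none). Each returns a list of dicts, best first, with "score" (0 to 1); they miss things now and then, are a little off and sometimes report something else, mostly with a low value. They report only what shows in the picture. A call takes as long as a camera call.
- cams.find_in(camera, name): "box" ([left, top, width, height] in pixels, round what is visible of it).
- cams.pinpoint(camera, name): "uv" ([column, row] in pixels: a listed point, or the origin of a listed thing).
The state is a dict: "clock": time; "qpos": joint angles; "qd": joint speeds; "joint_efforts": joint torques, N m; "position": TCP position; "tool_rot": TCP orientation; "force": force on the tool from outside, world axes, zero at the start; "moment": the same for the moment, N m; "grip_width": finger opening in m.
Only numpy, scipy, OpenCV 4.12 (cv2) and the standard library are available. Lean on these libraries where they do the work, as an engineer would, in place of code of your own. Each camera call takes 0.05 s, during which the arm holds its last target. There are 200 camera calls.

### The job

The mincing is done. First guide the mincer's speed lever through the zigzag gate from the first slot to the far end of the last slot, its park position, and let go. Then lift the lopsided ring-nut spanner near its balance point, keep it level, and lay it down gently, flat, inside the top tier of the white rack, and let go. Do not shove the tin, orange cup, sugar bowl or jar about.

Things in the scene. Friction and masses are not known exactly. Their poses are not given: they have to be found in the camera images.
- panel: The mincer's aluminium panel, 190 mm long, 100 mm up the slope, 35 degrees from level, with the zigzag gate cut in it. Origin: middle of the gate, on the outer face. x runs up the slope to the white housing that rises behind, y along the gate, z square out of the panel. Slots and cross passages are 18 mm wide. The mincer is fixed; its place and facing vary.
- pan_edge (a point): Middle of the lower front edge of the metal feed pan on top of the mincer, which juts out over the panel, 136 mm straight above the panel's origin. A gripper coming straight down on the lever hits the pan; one coming in along the panel's normal is clear.
- lever_knob (a point): Centre of the lever's black knob, 25 mm across, 30 mm long, axis square to the panel, centre 45 mm out from its face. Below it is a 10 mm stem. The lever always stays square to the panel, slides with about 2 N of friction along x and y of the panel (the point has the panel's axes) and stays where it is left. Starts in the first slot, which runs from panel x,y = (-14,-60) mm to gate_turn1.
- gate_along (a joint): Lever position along the panel's y, in m, 0 in the middle of the gate; starts between -0.060 and -0.032; 0.060 is parked.
- gate_cross (a joint): Lever position along the panel's x (up the slope), in m; -0.014 in the first and last slots, +0.014 in the middle slot.
- gate_turn1 (a point): On the panel face, centre line, where the first slot meets the first cross passage: panel x,y = (-14,-20) mm.
- gate_turn2 (a point): Where the first cross passage meets the middle slot: (14,-20) mm in the panel's x,y.
- gate_turn3 (a point): Where the middle slot meets the second cross passage: (14,20) mm in the panel's x,y.
- gate_turn4 (a point): Where the second cross passage meets the last slot: (-14,20) mm in the panel's x,y.
- gate_park (a point): Park position at the far end of the last slot: (-14,60) mm in the panel's x,y, on the face. The slot lets the stem run 4 mm farther.
- spanner_mid (a point): Steel ring-nut spanner lying flat, 216 mm long, 20 mm thick, 0.45 to 0.65 kg. Site: mid-length, half-way up (10 mm); x points to the ring, which lies away from the robot. The straight handle, 18 mm wide, spans x = -108 to +40 mm; the ring, 70 mm outside, 44 mm inside, is centred at +73 mm. The ring is heavy: the balance point is somewhere from +3 to +25 mm in x and varies.
- rack_top (a point): Middle of the floor of the rack's top tier (150 mm above the counter). White plastic two-tier rack, fixed, 320 mm along its x by 200 mm along its y; lips 18 mm high and 5 mm thick run round the tier, so the clear floor is 310 by 190 mm. Nothing on or above the top tier.
- tin: Bystander: aluminium tin with screw-top lid, 90 mm across, 121 mm tall; origin at its underside.
- cup: Bystander: orange plastic measuring cup, 70 mm across, 55 mm tall, with a flat handle; origin at its underside.
- sugar_bowl: Bystander: brown ceramic sugar bowl with lid, 100 mm across, 94 mm tall; origin at its underside.
- jar: Bystander: glass jar with a metal cap, 60 mm across, 100 mm tall; origin at its underside.

How it is judged:
By the outcome, as a careful person would: the job done as asked, in the order asked, and still so for the second after the job is handed in, with the robot touching nothing.
It also fails if it takes over 67 s, if anything falls off the work surface, if the arm or the gripper's body presses on something with over 40 N, if the wrist force passes 120 N, or if a joint passes its speed limit or range.

## Working session

There is one attempt and no reset: what is moved stays moved. The work goes in short steps, Python scripts to look and compute and a tool call to move; the robot and the scene stay as the last step left them, time stands still between calls to the robot, and variables do not carry over. Pictures are saved under pics/ and viewed, about 8 in all and at most 12, crops included, and the job is handed in when it is done.

Besides the shell and the picture viewer there is one more tool, called after "Emit:" by a JSON object that holds its "api" and its "payload". apply_moves: Moves the arm, as the interface text tells. Its arguments: {"type":"object","properties":{"steps":{"type":"array"},"claw":{"type":"number"},"force":{"type":"number"}},"required":["steps"]}

```bash
mkdir -p pics
cat > h.py <<'E'
import numpy as np, cv2
from scipy.spatial.transform import Rotation as R
from workcell import telemetry, cams, workorder
def cam(name,f,s=None):
    if name=='wrist':
        T=np.eye(4);T[:3,:3]=R.from_euler('xyz',s['tool_rot']).as_matrix() if np.size(s['tool_rot'])==3 else np.array(s['tool_rot'])
        T[:3,3]=s['position'];T=T@np.array(f['T_tool_cam']);return T[:3,3],T[:3,:3]
    o=np.array(f['orientation'],float)
    M=o if o.shape==(3,3) else R.from_euler('xyz',o).as_matrix() if o.size==3 else R.from_quat(o).as_matrix()
    return np.array(f['eye']),M
def ray(K,M,uv):
    d=M@np.linalg.solve(np.array(K),[uv[0],uv[1],1.]);return d/np.linalg.norm(d)
def proj(K,c,M,p):
    q=np.array(K)@(M.T@(np.array(p)-c));return q[:2]/q[2]
def plane(c,d,z): return c+d*(z-c[2])/d[2]
def tri(obs):
    A=sum(np.eye(3)-np.outer(d,d) for c,d in obs);b=sum((np.eye(3)-np.outer(d,d))@c for c,d in obs)
    p=np.linalg.solve(A,b);return p,max(np.linalg.norm(np.cross(p-c,d)) for c,d in obs)
E
cat > a.py <<'E'
from h import *
s=telemetry.observe();print({k:np.round(v,3).tolist() for k,v in s.items()})
names="pan_edge lever_knob gate_turn1 gate_turn2 gate_turn3 gate_turn4 gate_park panel spanner_mid rack_top tin cup sugar_bowl jar".split()
obs={}
for n in ['scene','side','wrist']:
    f=cams.grab_frame(n); cv2.imwrite(f'pics/{n}0.png',f['color'][:,:,::-1])
    if n!='wrist':print(n,np.array(f['eye']).round(3),np.array(f['orientation']).round(3).tolist())
    c,M=cam(n,f,s)
    for k in names:
        r=cams.pinpoint(n,k)
        if r and r[0]['score']>.3: obs.setdefault(k,[]).append((n,r[0]['score'],c,ray(f['mtx'],M,r[0]['uv']),r[0]['uv']))
Z=dict(spanner_mid=.01,rack_top=.15,tin=0,cup=0,sugar_bowl=0,jar=0)
for k,o in obs.items():
    print(k,[(a[0],round(a[1],2),np.round(a[4]).tolist()) for a in o],end=' ')
    if k in Z: print('planes',[plane(a[2],a[3],Z[k]).round(3).tolist() for a in o])
    elif len(o)>1: p,e=tri([(a[2],a[3]) for a in o]);print('tri',p.round(4),round(e,4))
    else: print()
E
python3 a.py
```

```text
{'clock': 0.0, 'qpos': [-1.18, 0.522, -0.036, 1.6, 0.021, 1.021, -0.113], 'qd': [-0.0, -0.0, -0.002, -0.0, -0.0, 0.001, -0.002], 'joint_efforts': [0.001, -92.709, 1.98, -36.993, 0.018, 0.008, 0.0], 'position': [0.278, 0.56, 0.231], 'tool_rot': [-3.141, 0.0, 2.681], 'force': [-0.066, -0.602, 0.679], 'moment': [0.041, 0.032, -0.029], 'grip_width': 0.086}
scene [ 1.105 -0.67   1.278] [-2.504, -0.001, 0.627]
side [ 0.473 -0.731  1.053] [-2.453, -0.012, -0.193]
pan_edge [('scene', 0.79, [204.0, 232.0]), ('side', 0.6, [296.0, 278.0])] tri [ 0.5173 -0.284   0.2495] 0.0011
lever_knob [('scene', 0.71, [232.0, 240.0]), ('side', 0.46, [299.0, 279.0])] tri [ 0.5295 -0.2204  0.1352] 0.0051
gate_turn1 [('scene', 0.78, [220.0, 266.0])] 
gate_turn2 [('scene', 0.78, [220.0, 266.0])] 
gate_turn3 [('scene', 0.78, [220.0, 266.0])] 
gate_turn4 [('scene', 0.78, [220.0, 266.0])] 
gate_park [('scene', 0.69, [212.0, 284.0])] 
panel [('scene', 0.87, [214.0, 256.0])] 
spanner_mid [('scene', 0.92, [283.0, 201.0]), ('side', 0.91, [273.0, 228.0])] planes [[0.497, 0.033, 0.01], [0.491, 0.024, 0.01]]
rack_top [('scene', 0.9, [343.0, 116.0]), ('side', 0.7, [269.0, 121.0])] planes [[0.516, 0.323, 0.15], [0.528, 0.339, 0.15]]
tin [('scene', 0.65, [356.0, 263.0]), ('side', 0.94, [374.0, 224.0])] planes [[0.793, -0.014, 0.0], [0.793, -0.01, 0.0]]
cup [('scene', 0.7, [339.0, 232.0]), ('side', 0.93, [346.0, 216.0])] planes [[0.698, 0.045, 0.0], [0.715, 0.033, 0.0]]
sugar_bowl [('scene', 0.97, [378.0, 221.0]), ('side', 0.88, [352.0, 185.0])] planes [[0.77, 0.147, 0.0], [0.763, 0.155, 0.0]]
jar [('scene', 0.98, [338.0, 283.0]), ('side', 0.73, [380.0, 250.0])] planes [[0.789, -0.095, 0.0], [0.786, -0.102, 0.0]]
```

```bash
python3 -c "
import cv2,numpy as np
a=cv2.imread('pics/scene0.png');b=cv2.imread('pics/side0.png')
cv2.imwrite('pics/c0.png',cv2.resize(a[60:360,130:530],(800,600),interpolation=3))
cv2.imwrite('pics/c1.png',np.hstack([cv2.resize(a[200:310,150:270],(400,367),interpolation=3),cv2.resize(b[220:330,240:360],(400,367),interpolation=3)]))"
```

```text
(no output)
```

View pics/c0.png

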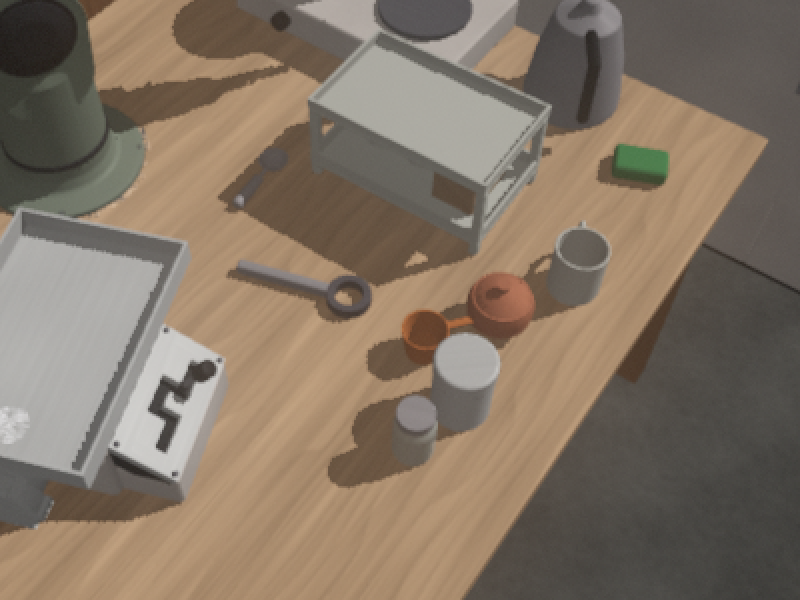

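View pics/c1.png

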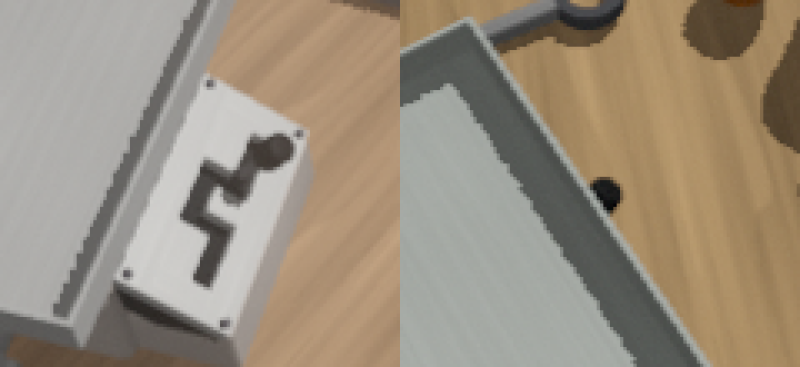

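```bash
cat > fit.py <<'E'
from h import *
from scipy.optimize import least_squares
a=np.deg2rad(35)
def pR(psi): # psi = yaw of horizontal uphill direction
    u=np.array([np.cos(psi),np.sin(psi),0]);x=u*np.cos(a)+[0,0,np.sin(a)];z=-u*np.sin(a)+[0,0,np.cos(a)]
    return np.c_[x,np.cross(z,x),z]
E
cat > b.py <<'E'
from fit import *
f=cams.grab_frame('scene');c,M=cam('scene',f);K=f['mtx']
px={(-14,-20):(235,190),(14,-20):(208,168),(14,20):(190,215),(-14,20):(228,232),(-14,62):(203,278)}
P=[np.array([k[0],k[1],0])/1e3 for k in px];U=[np.array(v)/3.333+[150,200] for v in px.values()]
pe=np.array([.5173,-.284,.2495])
def res(v):
    o=v[:3];Rm=pR(v[3]);r=[ (proj(K,c,M,o+Rm@p)-u) for p,u in zip(P,U)]
    return np.concatenate(r+[(o+[0,0,.136]-pe)/.004])
for i in range(0,360,60):
    s=least_squares(res,[.517,-.284,.1135,np.deg2rad(i)])
    print(s.cost.round(2),s.x[:3].round(4),(np.rad2deg(s.x[3])%360).round(1))
print(res(s.x).round(1))
E
python3 b.py; python3 -c "
import sys;sys.path.insert(0,'.')
from h import *
f=cams.grab_frame('wrist');print(np.round(f['T_tool_cam'],3).tolist(),np.round(f['mtx'],1).tolist())"
```

```text
3.64 [ 0.5198 -0.281   0.1132] 203.7
3.64 [ 0.5198 -0.281   0.1132] 203.7
3.64 [ 0.5198 -0.281   0.1132] 203.7
3.64 [ 0.5198 -0.281   0.1132] 203.7
3.64 [ 0.5198 -0.281   0.1132] 203.7
3.64 [ 0.5198 -0.281   0.1132] 203.7
[ 0.9 -0.9 -0.2  1.   0.1  0.1 -1.8 -0.3  0.4  0.3  0.6  0.7 -0.1]
[[0.0, -0.95, -0.311, 0.08], [1.0, 0.0, 0.001, -0.001], [-0.0, -0.311, 0.95, -0.143], [0.0, 0.0, 0.0, 1.0]] [[329.2, 0.0, 318.3], [0.0, 329.2, 198.6], [0.0, 0.0, 1.0]]
```

Emit:
{"api": "apply_moves", "payload": {"steps": [[-1.5, -1.3, -1, 0.05], [-4.5, -4, -3, 0.12], [-8, -7, -5, 0.2], [-11.5, -10, -7, 0.28], [-15, -13, -9, 0.36], [-18.5, -16.5, -10, 0.44], [-22, -19.5, -11, 0.52], [-25, -22.5, -11, 0.6], [-27.5, -25, -11, 0.66], [-29, -26, -11, 0.696]], "claw": 0, "force": 40}}

```text
clock: 3.18
position: [0.4172, 0.2077, 0.3415]
tool_rot: [3.14, -0.001, 1.981]
force: [1.0, 0.7, -0.4]
grip_width: 0.0854
```

Emit:
{"api": "apply_moves", "payload": {"steps": [[-3, 0, 0, 0], [-7, 0, 0, 0], [-11, -0.2, 0, 0], [-15, -0.4, 0, 0], [-19, -0.6, 0, 0], [-23, -0.8, 0, 0], [-27, -1, 0, 0], [-31, -1.1, 0, 0], [-35, -1.2, 0, 0], [-39, -1.3, 0, 0]]}}

```text
clock: 4.02
position: [0.5625, -0.1545, 0.3408]
tool_rot: [3.141, 0.0, 1.985]
force: [0.0, 0.9, 0.4]
grip_width: 0.0853
```

Emit:
{"api": "apply_moves", "payload": {"steps": [[-3, 0, 0.3, 0], [-5.5, 0, 0.6, 0], [-7, 0, 1, 0], [-8, 0, 1.4, 0], [-8.5, 0, 1.8, 0], [-8.8, 0, 2, 0], [-8.8, 0, 2, 0], [-8.8, 0, 2, 0], [-8.8, 0, 2, 0], [-8.8, 0, 2, 0]]}}

```text
clock: 4.85
position: [0.5976, -0.2325, 0.3212]
tool_rot: [3.141, 0.0, 1.986]
force: [0.3, -0.2, -0.0]
grip_width: 0.0855
```

```bash
cat > w.py <<'E'
from fit import *
import sys,pickle
tag=sys.argv[1]
s=telemetry.observe();print({k:np.round(s[k],4).tolist() for k in ('clock','qpos','position','tool_rot','force')})
f=cams.grab_frame('wrist');cv2.imwrite(f'pics/{tag}.png',f['color'][:,:,::-1])
pickle.dump((s,f),open(f'{tag}.pkl','wb'))
for k in sys.argv[2:]:
    r=cams.pinpoint('wrist',k);print(k,[(round(a['score'],2),np.round(a['uv'],1).tolist()) for a in r[:2]])
E
python3 w.py w1 pan_edge lever_knob gate_turn1 gate_turn2 gate_turn3 gate_turn4 gate_park panel
```

```text
{'clock': 4.85, 'qpos': [-0.0242, 0.5131, 0.4771, 1.4584, -0.2422, 1.228, 0.8966], 'position': [0.5976, -0.2325, 0.3212], 'tool_rot': [3.1409, 0.0001, 1.9857], 'force': [0.3256, -0.1776, -0.0238]}
pan_edge [(0.69, [186.7, 211.9])]
lever_knob [(0.85, [261.7, 139.9])]
gate_turn1 [(0.97, [219.8, 150.4]), (0.8, [226.1, 187.0])]
gate_turn2 [(0.97, [219.8, 150.4]), (0.8, [226.1, 187.0])]
gate_turn3 [(0.97, [219.8, 150.4]), (0.8, [226.1, 187.0])]
gate_turn4 [(0.97, [219.8, 150.4]), (0.8, [226.1, 187.0])]
gate_park [(0.61, [248.6, 213.7])]
panel [(0.85, [230.6, 167.5])]
```

View pics/w1.png

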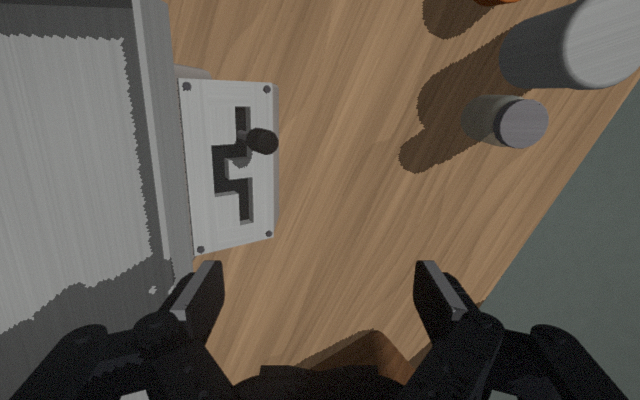

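```bash
python3 -c "
import cv2
a=cv2.imread('pics/w1.png');cv2.imwrite('pics/w1c.png',cv2.resize(a[75:255,170:290],(400,600),interpolation=cv2.INTER_NEAREST))"
```

```text
(no output)
```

View pics/w1c.png

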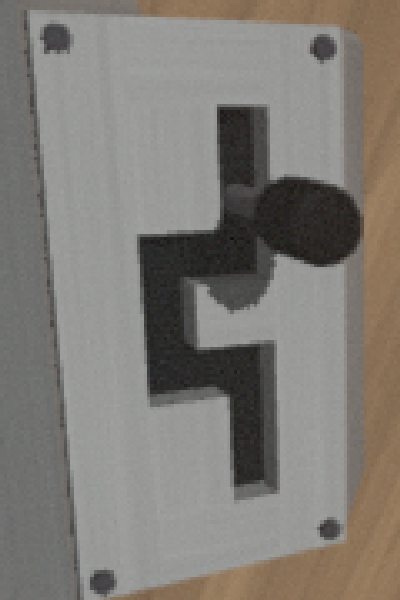

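```bash
cat > b2.py <<'E'
from fit import *
import pickle
s,f=pickle.load(open('w1.pkl','rb'));c,M=cam('wrist',f,s);K=f['mtx']
px={(-5,-69):(218,106),(-23,-69):(268,106),(23,-29):(138,237),(23,29):(150,406),(-5,69):(236,500),(-23,69):(280,492),(5,11):(196,348),(-23,11):(275,340),(-5,29):(230,392)}
cr=lambda v:np.array(v)/3.3333+[170,75]
P=[np.array([k[0],k[1],0])/1e3 for k in px];U=[cr(v) for v in px.values()]
sc=[(57,38),(323,47),(103,582),(330,529)];sg=[(1,-1),(-1,-1),(1,1),(-1,1)]
fs=cams.grab_frame('scene');cs,Ms=cam('scene',fs);Ks=fs['mtx']
px2={(-14,-20):(235,190),(14,-20):(208,168),(14,20):(190,215),(-14,20):(228,232),(-14,62):(203,278)}
def res(v,parts=False):
    o=v[:3];Rm=pR(v[3])
    r=[proj(K,c,M,o+Rm@p)-u for p,u in zip(P,U)]
    r+=[proj(K,c,M,o+Rm@np.array([g[0]*v[4],g[1]*v[5],0]))-cr(q) for g,q in zip(sg,sc)]
    w=[(proj(Ks,cs,Ms,o+Rm@np.array([k[0]/1e3,k[1]/1e3,0]))-(np.array(q)/3.333+[150,200]))*.5 for k,q in px2.items()]
    return (np.array(r).round(1),np.array(w).round(1)) if parts else np.concatenate(r+w)
q=least_squares(res,[.52,-.281,.113,np.deg2rad(203.7),.04,.085])
print(q.x.round(4),np.rad2deg(q.x[3]));print(*res(q.x,True),sep='\n')
np.save('panel.npy',q.x[:4])
Rm=pR(q.x[3])
kn=cams.pinpoint  # knob row from image: solve lever y for knob centre pixel
u=np.array([261.7,139.9]);ub=cr((238,200))
for nm,h,uu in (('knob',.045,u),('cap',.06,cr((330,222)))):
    t=least_squares(lambda a:proj(K,c,M,q.x[:3]+Rm@np.array([a[1],a[0],h]))-uu,[-.05,-.014]);print(nm,t.x.round(4))
E
python3 b2.py
```

```text
[ 0.5113 -0.2767  0.0983  3.5238  0.0432  0.0886] 201.9010349299962
[[-0.4  0.1]
 [ 0.2  0.1]
 [ 0.3 -0.5]
 [ 0.1  0.4]
 [-0.6  0.1]
 [ 0.  -0.3]
 [ 1.   0.3]
 [ 0.2 -0.1]
 [-0.2  1. ]
 [-0.2 -0.3]
 [-0.1 -0.2]
 [ 0.1 -0.3]
 [-0.  -0.4]]
[[ 0.3 -0.4]
 [-0.2  0.5]
 [-0.2 -0.1]
 [-1.3 -0.2]
 [-0.4 -0.1]]
knob [-0.0391 -0.0141]
cap [-0.0394 -0.0147]
```

Emit:
{"api": "apply_moves", "payload": {"steps": [[1.5, -0.1, 1, 0.01], [3.5, -0.2, 3, 0.02], [5.5, -0.3, 5.5, 0.033], [6.3, -0.4, 8, 0.033], [6.6, -0.44, 9.5, 0.033], [6.6, -0.44, 10.3, 0.033], [6.6, -0.44, 10.3, 0.033], [6.6, -0.44, 10.3, 0.033], [6.6, -0.44, 10.3, 0.033], [6.6, -0.44, 10.3, 0.033]]}}

```text
clock: 6.18
position: [0.5674, -0.1751, 0.2187]
tool_rot: [3.14, 0.001, 1.951]
force: [0.3, -0.4, 1.3]
grip_width: 0.0855
```

```bash
cat > st.py <<'E'
from fit import *
v=np.load('panel.npy');d=-np.array([np.cos(v[3]),np.sin(v[3])]);yh=np.array([d[1],-d[0]])
s=telemetry.observe();r=np.array(s['position'])-v[:3]
print('o,y,h mm',(np.array([r[:2]@d,r[:2]@yh,r[2]])*1e3).round(1),'yaw',round(s['tool_rot'][2],4),'want',round((v[3]-np.pi/2)%6.283,4),'F',np.round(s['force'],1),'w',s['grip_width'],'t',s['clock'],np.round(s['qpos'],2))
import sys
def fitlever(cn,uv,f,h=.045):
    c,M=cam(cn,f,s);Rm=pR(v[3])
    return least_squares(lambda a:proj(f['mtx'],c,M,v[:3]+Rm@np.array([a[0],a[1],h]))-uv,[0,0]).x*1e3
for cn in sys.argv[1:]:
    f=cams.grab_frame(cn);cv2.imwrite(f'pics/{cn}_{s["clock"]:.1f}.png',f['color'][:,:,::-1])
    for a in cams.pinpoint(cn,'lever_knob')[:2]: print(cn,'lever x,y mm',fitlever(cn,a['uv'],f).round(1),round(a['score'],2),np.round(a['uv']))
E
python3 st.py wrist scene
```

```text
o,y,h mm [ 90.  -73.3 120.4] yaw 1.9512 want 1.953 F [ 0.3 -0.4  1.3] w 0.08554220658568398 t 6.1833 [-0.11  0.52  0.45  1.72 -0.27  0.96  0.82]
wrist lever x,y mm [-14.2 -39.4] 0.7 [252. 243.]
scene lever x,y mm [-13.7 -54.2] 0.54 [233. 240.]
```

Emit:
{"api": "apply_moves", "payload": {"steps": [[0, 0, 2, 0], [0, 0, 5, 0], [0, 0, 8, 0], [0, 0, 10, 0], [0, 0, 11.2, 0], [0, 0, 11.5, 0], [-0.3, 0, 11.5, 0], [-0.6, 0, 11.5, 0], [-0.8, 0, 11.5, 0], [-1, 0, 11.5, 0]]}}

```text
clock: 7.22
position: [0.5713, -0.1844, 0.1039]
tool_rot: [3.14, 0.001, 1.952]
force: [0.5, -1.0, 0.6]
grip_width: 0.0852
```

Emit:
{"api": "apply_moves", "payload": {"steps": [[-0.2, 0, 0, 0], [-0.5, 0, 0, 0], [-0.8, 0, 0, 0], [-1.1, 0, 0, 0], [-1.4, 0, 0, 0], [-1.65, 0, 0, 0], [-1.85, 0, 0, 0], [-2, 0, 0, 0], [-2, 0, 0, 0], [-2, 0, 0, 0]]}}

```text
clock: 8.05
position: [0.578, -0.2026, 0.1027]
tool_rot: [-3.141, 0.0, 1.952]
force: [0.8, 1.0, -0.1]
grip_width: 0.0854
```

```bash
python3 st.py wrist
```

```text
o,y,h mm [ 89.6 -43.9   4.3] yaw 1.9516 want 1.953 F [ 0.8  1.  -0.1] w 0.085440536075136 t 8.05 [-0.01  0.7   0.37  1.75 -0.35  0.76  0.92]
wrist lever x,y mm [-13.2 -20.2] 0.85 [199. 339.]
```

Emit:
{"api": "apply_moves", "payload": {"steps": [[0.5, 0, 0, 0], [1, 0.2, 0, 0], [1.1, 1.2, 0, 0], [1.1, 2.3, 0, 0], [1, 3.2, 0, 0], [0, 3.2, 0, 0], [-1.2, 3.2, 0, 0], [-2.1, 3.2, 0, 0], [-2.4, 3.2, 0, 0], [-2.4, 3.2, 0, 0]]}}

```text
clock: 8.98
position: [0.6164, -0.2147, 0.1026]
tool_rot: [-3.141, 0.001, 1.95]
force: [0.2, -0.8, 0.3]
grip_width: 0.0855
```

Emit:
{"api": "apply_moves", "payload": {"steps": [[0, -0.4, 0, 0], [0, -0.8, 0, 0], [0, -1.15, -0.2, 0], [0, -1.5, -0.45, 0], [0, -1.9, -0.7, 0], [0, -2.3, -1, 0], [0, -2.7, -1.3, 0], [0, -3, -1.5, 0], [0, -3.2, -1.6, 0], [0, -3.2, -1.6, 0]]}}

```text
clock: 9.82
position: [0.5869, -0.2249, 0.1192]
tool_rot: [3.141, 0.0, 1.951]
force: [1.2, 2.1, 0.4]
grip_width: 0.0853
```

```bash
python3 st.py wrist
```

```text
o,y,h mm [ 89.5 -19.9  20.9] yaw 1.9515 want 1.953 F [1.2 2.1 0.4] w 0.08530361814761492 t 9.8167 [ 0.02  0.7   0.38  1.7  -0.34  0.81  0.94]
wrist lever x,y mm [ 15.1 -20. ] 0.67 [138. 292.]
```

Emit:
{"api": "apply_moves", "payload": {"steps": [[0, 0.6, 0, 0], [0.6, 1, 0, 0], [2, 1, 0, 0], [3.3, 0.9, 0, 0], [3.7, 0.4, 0, 0], [3.7, -0.7, 0, 0], [3.7, -1.6, 0, 0], [3.7, -1.95, 0, 0], [3.5, -1.95, 0, 0], [2.9, -1.95, 0, 0]]}}

```text
clock: 10.75
position: [0.5582, -0.2053, 0.1189]
tool_rot: [3.141, -0.0, 1.951]
force: [0.9, 0.1, 1.0]
grip_width: 0.0855
```

Emit:
{"api": "apply_moves", "payload": {"steps": [[-0.5, 0, 0, 0], [-1.1, 0, 0, 0], [-1.7, 0, 0, 0], [-2.3, 0, 0, 0], [-2.9, 0, 0, 0], [-3.5, 0, 0, 0], [-4, 0, 0, 0], [-4.4, 0, 0, 0], [-4.55, 0, 0, 0], [-4.55, 0, 0, 0]]}}

```text
clock: 11.58
position: [0.575, -0.2477, 0.1186]
tool_rot: [-3.141, 0.0, 1.951]
force: [-0.3, -0.2, 0.8]
grip_width: 0.0855
```

```bash
python3 st.py wrist
```

```text
o,y,h mm [70.  -3.1 20.3] yaw 1.9514 want 1.953 F [-0.3 -0.2  0.8] w 0.08547035152834154 t 11.5833 [ 0.06  0.69  0.38  1.7  -0.33  0.81  0.98]
```

View pics/wrist_11.6.png

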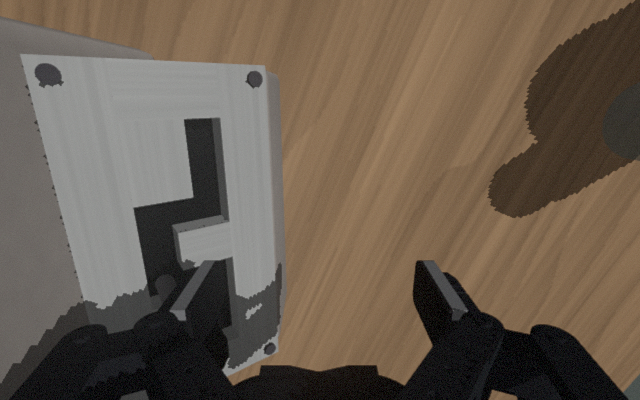

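Emit:
{"api": "apply_moves", "payload": {"steps": [[0.8, 0, 0, 0], [1.5, 0.5, 0, 0], [1.5, 2, 0, 0], [1.5, 3, -0.5, 0], [1.5, 3, -2, 0], [1, 3, -4, 0], [-0.5, 3, -4.2, 0], [-1.8, 3, -4.2, 0], [-2.3, 2.5, -4.2, 0], [-2.3, 2, -4.2, 0]]}}

```text
clock: 12.52
position: [0.602, -0.2617, 0.1607]
tool_rot: [-3.141, 0.0, 1.951]
force: [-1.0, -0.6, -0.2]
grip_width: 0.0853
```

Emit:
{"api": "apply_moves", "payload": {"steps": [[0, -0.4, 0, 0], [0, -0.8, 0, 0], [0, -1.2, 0, 0], [0, -1.5, 0, 0], [0, -1.5, 0.4, 0], [0, -1.5, 0.8, 0], [0, -1.5, 0.8, 0], [0, -1.5, 0.8, 0], [0, -1.5, 0.8, 0], [0, -1.5, 0.8, 0]]}}

```text
clock: 13.35
position: [0.5883, -0.2667, 0.1527]
tool_rot: [3.142, 0.0, 1.952]
force: [-0.2, 0.2, -0.4]
grip_width: 0.0853
```

```bash
python3 st.py wrist
```

```text
o,y,h mm [75.3 19.5 54.4] yaw 1.9518 want 1.953 F [-0.2  0.2 -0.4] w 0.08529308955014447 t 13.35 [ 0.08  0.68  0.4   1.63 -0.32  0.9   0.98]
wrist lever x,y mm [15.7 20.9] 0.78 [199. 257.]
```

```bash
ls -t pics | head -1
```

```text
wrist_13.3.png
```

Emit:
{"api": "apply_moves", "payload": {"steps": [[0, 0, 0.2, 0], [0, 0, 0.4, 0], [0, 0, 0.5, 0], [0, 0, 0.6, 0], [0, 0, 0.65, 0], [0, 0, 0.7, 0], [0, 0, 0.75, 0], [0, 0, 0.75, 0], [0, 0, 0.75, 0], [0, 0, 0.75, 0]]}}

```text
clock: 14.28
position: [0.5882, -0.2668, 0.1453]
tool_rot: [3.142, 0.0, 1.952]
force: [-0.9, 0.2, -0.5]
grip_width: 0.0851
```

Emit:
{"api": "apply_moves", "payload": {"steps": [[0, 0, 0.05, 0], [0, 0, 0.1, 0], [0, 0, 0.15, 0], [0, 0, 0.2, 0], [0, 0, 0.25, 0], [0, 0, 0.3, 0], [0, 0, 0.3, 0], [0, 0, 0.3, 0], [0, 0, 0.3, 0], [0, 0, 0.3, 0]]}}

```text
clock: 15.12
position: [0.5882, -0.2667, 0.1422]
tool_rot: [-3.142, -0.0, 1.952]
force: [0.1, 0.0, -0.1]
grip_width: 0.0852
```

```bash
python3 st.py wrist
```

```text
o,y,h mm [75.1 19.4 43.9] yaw 1.9517 want 1.953 F [ 0.1  0.  -0.1] w 0.08516867352248768 t 15.1167 [ 0.08  0.69  0.4   1.63 -0.32  0.88  0.98]
wrist lever x,y mm [15.6 20.6] 0.84 [192. 267.]
```

```bash
f=$(ls -t pics/wrist* | head -1); python3 -c "
import cv2
a=cv2.imread('$f');cv2.imwrite('pics/z6.png',cv2.resize(a[200:400,60:300],(720,600),interpolation=cv2.INTER_CUBIC))
import numpy as np
b=a[200:400,60:300].astype(float);b=255*(b/255)**.5;cv2.imwrite('pics/z6.png',cv2.resize(b.astype('uint8'),(720,600),interpolation=cv2.INTER_CUBIC))"
```

```text
(no output)
```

View pics/z6.png

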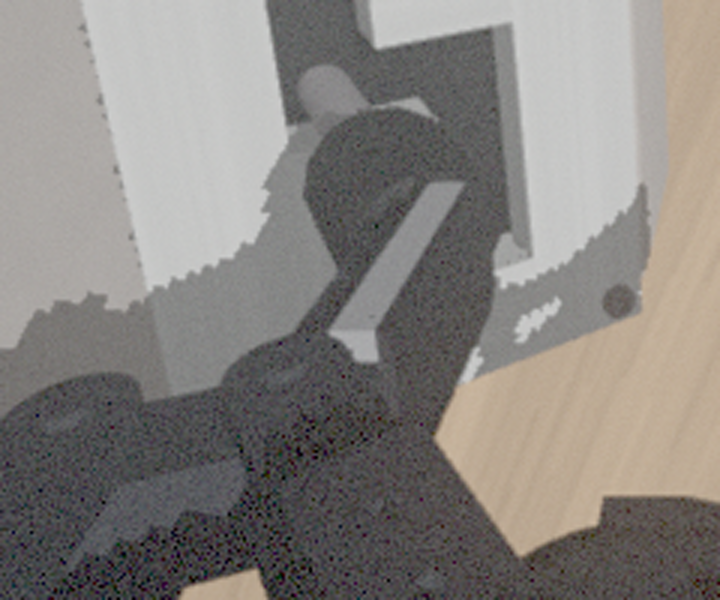

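Emit:
{"api": "apply_moves", "payload": {"steps": [[0, -0.1, 0, 0], [0, -0.2, 0, 0], [0, -0.2, 0.1, 0], [0, -0.2, 0.15, 0], [0, -0.2, 0.2, 0], [0, -0.2, 0.25, 0], [0, -0.2, 0.3, 0], [0, -0.2, 0.3, 0], [0, -0.2, 0.3, 0], [0, -0.2, 0.3, 0]]}}

```text
clock: 16.05
position: [0.5887, -0.2671, 0.141]
tool_rot: [3.137, 0.002, 1.953]
force: [9.3, 5.9, 15.5]
grip_width: 0.0855
```

Emit:
{"api": "apply_moves", "payload": {"steps": [[0, 0.15, 0.1, 0], [0, 0.35, 0.25, 0], [0, 0.6, 0.42, 0], [0, 0.85, 0.6, 0], [0, 1.1, 0.77, 0], [0, 1.3, 0.91, 0], [0, 1.3, 0.91, 0], [0, 1.3, 0.91, 0], [0, 1.3, 0.91, 0], [0, 1.3, 0.91, 0]]}}

```text
clock: 16.88
position: [0.6009, -0.2621, 0.1318]
tool_rot: [3.137, 0.002, 1.953]
force: [9.5, 4.6, 14.3]
grip_width: 0.0852
```

```bash
python3 st.py wrist
```

```text
o,y,h mm [88.6 19.9 33.5] yaw 1.953 want 1.953 F [ 9.5  4.6 14.3] w 0.08518625689991133 t 16.8833 [ 0.08  0.72  0.39  1.62 -0.33  0.87  0.98]
wrist lever x,y mm [-2.7 21.6] 0.73 [195. 268.]
```

Emit:
{"api": "apply_moves", "payload": {"steps": [[0, 0.15, 0.1, 0], [0, 0.35, 0.25, 0], [0, 0.6, 0.42, 0], [0, 0.8, 0.56, 0], [0, 0.95, 0.66, 0], [0, 1, 0.7, 0], [0, 1, 0.7, 0], [0, 1, 0.7, 0], [0, 1, 0.7, 0], [0, 1, 0.7, 0]]}}

```text
clock: 17.82
position: [0.6101, -0.2585, 0.1249]
tool_rot: [3.137, 0.002, 1.953]
force: [9.0, 4.4, 14.1]
grip_width: 0.0851
```

```bash
python3 st.py wrist
```

```text
o,y,h mm [98.5 19.9 26.6] yaw 1.9529 want 1.953 F [ 9.   4.4 14.1] w 0.08509818187341871 t 17.8167 [ 0.07  0.73  0.38  1.6  -0.34  0.87  0.97]
wrist lever x,y mm [-13.3  21. ] 0.77 [191. 267.]
```

Emit:
{"api": "apply_moves", "payload": {"steps": [[0, 0, -1, 0], [0, 0, -2, 0], [1, 0, -2.2, 0], [2.4, -0.3, -2.2, 0], [3.4, -0.8, -1.8, 0], [3.6, -0.85, 0, 0], [3.6, -0.85, 1.7, 0], [3.6, -0.85, 2.2, 0], [3.6, -0.85, 2.2, 0], [3.2, -0.85, 2.2, 0]]}}

```text
clock: 18.75
position: [0.5878, -0.2319, 0.1016]
tool_rot: [-3.141, -0.0, 1.952]
force: [0.1, -0.2, 0.1]
grip_width: 0.0853
```

Emit:
{"api": "apply_moves", "payload": {"steps": [[-0.5, 0, 0, 0], [-1.1, 0, 0, 0], [-1.8, 0, 0, 0], [-2.5, 0, 0, 0], [-3.1, 0, 0, 0], [-3.7, 0, 0, 0], [-4.2, 0, 0, 0], [-4.6, 0, 0, 0], [-4.8, 0, 0, 0], [-4.8, 0, 0, 0]]}}

```text
clock: 19.58
position: [0.6057, -0.2775, 0.101]
tool_rot: [-3.141, 0.0, 1.951]
force: [0.3, 0.4, -0.7]
grip_width: 0.0849
```

```bash
python3 st.py wrist
```

```text
o,y,h mm [87.4 36.   2.7] yaw 1.9513 want 1.953 F [ 0.3  0.4 -0.7] w 0.0848983291482193 t 19.5833 [ 0.11  0.77  0.37  1.6  -0.35  0.84  1.  ]
wrist lever x,y mm [-13.7  60.9] 0.63 [205. 343.]
```

Emit:
{"api": "apply_moves", "payload": {"steps": [[0.8, 0, 0, 0], [1.5, 1.5, -0.5, 0], [1.5, 3, -3, 0], [1.5, 4, -6.5, 0], [1.5, 4, -10, 0], [2, 4, -14, 0], [4, 3, -17, 0], [7, 2, -19.5, 0], [10.5, 1, -20, 0], [14.5, 0.5, -20, 0]]}}

```text
clock: 20.52
position: [0.5552, -0.1405, 0.3029]
tool_rot: [3.139, 0.001, 1.95]
force: [1.0, 0.3, -0.2]
grip_width: 0.0856
```

```bash
python3 st.py wrist
```

```text
o,y,h mm [  91.6 -110.   204.5] yaw 1.9501 want 1.953 F [ 1.   0.3 -0.2] w 0.0855885753358995 t 20.5167 [-0.2   0.4   0.48  1.67 -0.2   1.11  0.71]
wrist lever x,y mm [-12.5  59.2] 0.62 [271. 318.]
```

Emit:
{"api": "apply_moves", "payload": {"steps": [[4, 0, 0, 0], [8, 0, 0, 0], [11.5, 0, 0, 0], [14, 0, 0, 0], [15.2, 0, 0, 0], [15.2, 0, 0, 0], [15.2, 0, 0, 0], [15.2, 0, 0, 0], [15.2, 0, 0, 0], [15.2, 0, 0, 0]]}}

```text
clock: 21.45
position: [0.5001, -0.0002, 0.301]
tool_rot: [-3.141, 0.0, 1.95]
force: [0.6, 0.8, -0.3]
grip_width: 0.0855
```

```bash
python3 w.py w7 spanner_mid rack_top cup
```

```text
{'clock': 21.45, 'qpos': [-0.4758, 0.2633, 0.4442, 1.8502, -0.1285, 1.0563, 0.3979], 'position': [0.5001, -0.0002, 0.301], 'tool_rot': [-3.1414, 0.0002, 1.9503], 'force': [0.5529, 0.7967, -0.3084]}
spanner_mid [(0.75, [324.0, 134.3])]
rack_top []
cup [(0.78, [468.3, 182.9]), (0.51, [237.4, 352.0])]
```

View pics/w7.png

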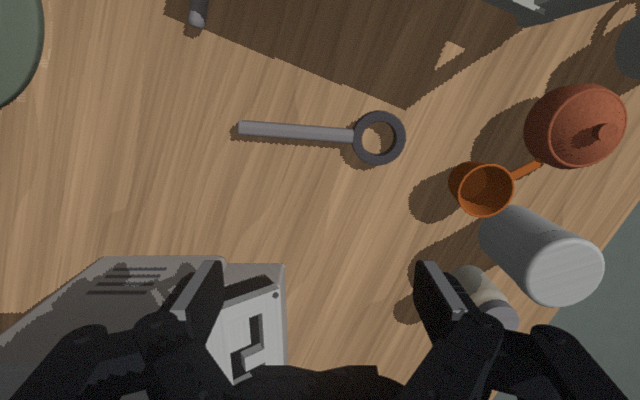

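```bash
cat > sp.py <<'E'
from fit import *
import pickle
s,f=pickle.load(open('w7.pkl','rb'));c,M=cam('wrist',f,s);K=f['mtx']
P=lambda uv,z:plane(c,ray(K,M,uv),z)
for z in (.02,.01):
    e,r,m=P((240,128),z),P((379,138),z),P((324,134.3),z)
    ax=(r-e)/np.linalg.norm(r-e)
    print(z,'end',e.round(4),'ring',r.round(4),'dist',np.linalg.norm(r-e).round(4),'yaw',np.arctan2(ax[1],ax[0]).round(4),'mid',(r-.073*ax).round(4),(e+.108*ax).round(4),'net',m.round(4))
# subpixel: dark ring mask centroid
g=cv2.cvtColor(f['color'],cv2.COLOR_RGB2HSV)
sat=(g[:,:,1]<70).astype('uint8');sat[:100]=0;sat[175:]=0;sat[:,:230]=0;sat[:,410:]=0
n,l,st,ce=cv2.connectedComponentsWithStats(sat);i=1+np.argmax(st[1:,4]);print(st[i],ce[i])
(cx,ax_,an)=cv2.minAreaRect(np.argwhere(l==i)[:,::-1].astype('float32'));print(cx,ax_,an)
col=np.argwhere(l==i);
for u in (245,280,320,345): r=col[col[:,1]==u][:,0];print(u,r.min(),r.max())
E
python3 sp.py
```

```text
0.02 end [ 0.3944 -0.0049  0.02  ] ring [0.5632 0.049  0.02  ] dist 0.1772 yaw 0.3088 mid [0.4936 0.0268 0.02  ] [0.4973 0.028  0.02  ] net [0.4961 0.0272 0.02  ]
0.01 end [ 0.3926 -0.0067  0.01  ] ring [0.5654 0.0484 0.01  ] dist 0.1813 yaw 0.3088 mid [0.4958 0.0262 0.01  ] [0.4955 0.0261 0.01  ] net [0.4967 0.0262 0.01  ]
[ 237  111  169   55 3244] [333.30548705 134.16861899]
(321.0, 138.0) (54.0, 168.0) 90.0
245 120 134
280 123 137
320 126 140
345 128 142
```

Emit:
{"api": "apply_moves", "payload": {"steps": [[0.5, 0.4, 1, 0.11], [1, 0.8, 2, 0.23], [1.5, 1.2, 3, 0.35], [2, 1.6, 4, 0.47], [2.55, 1.99, 5, 0.59], [2.55, 1.99, 6, 0.71], [2.55, 1.99, 7, 0.83], [2.55, 1.99, 8, 0.95], [2.55, 1.99, 9, 1.07], [2.55, 1.99, 10, 1.19]]}}

```text
clock: 22.48
position: [0.509, 0.0315, 0.2007]
tool_rot: [3.141, 0.0, 0.756]
force: [0.7, -0.7, 0.2]
grip_width: 0.0856
```

Emit:
{"api": "apply_moves", "payload": {"steps": [[0, 0, 1.5, 0.12], [0, 0, 3, 0.24], [0, 0, 5, 0.36], [0, 0, 7, 0.444], [0, 0, 8, 0.444], [0, 0, 8, 0.444], [0, 0, 8, 0.444], [0, 0, 8, 0.444], [0, 0, 8, 0.444], [0, 0, 8, 0.444]]}}

```text
clock: 23.32
position: [0.5094, 0.0318, 0.122]
tool_rot: [-3.141, -0.001, 0.319]
force: [-1.0, -0.3, -0.2]
grip_width: 0.0853
```

```bash
python3 w.py w8 spanner_mid
python3 - <<'E'
from h import *
import pickle
s,f=pickle.load(open('w8.pkl','rb'));c,M=cam('wrist',f,s);K=f['mtx']
mid=np.array([.4955,.0265,.02]);a=np.array([np.cos(.309),np.sin(.309),0])
for x in (-.05,-.02,.014,.03):print(x,proj(K,c,M,mid+x*a).round(1))
g=cv2.cvtColor(f['color'],cv2.COLOR_RGB2HSV)
for x in (-.02,.014,.03):
    v=int(proj(K,c,M,mid+x*a)[1])
    if 0<=v<400:
        row=g[v,200:440,1];idx=np.where(row<70)[0]+200;print(v,idx.tolist())
E
```

```text
{'clock': 23.3167, 'qpos': [-0.6525, 0.6024, 0.6619, 2.0203, -0.5679, 0.7056, -0.8823], 'position': [0.5094, 0.0318, 0.122], 'tool_rot': [-3.1414, -0.0014, 0.3187], 'force': [-0.9802, -0.3257, -0.1529]}
spanner_mid [(0.78, [316.7, 215.5])]
-0.05 [318.1 270.8]
-0.02 [318.5 238.3]
0.014 [318.9 198.6]
0.03 [319.1 178.7]
238 [308, 309, 310, 311, 312, 313, 314, 315, 316, 317, 318, 319, 320, 321, 322, 323, 324, 325, 326, 327, 328, 329]
198 [308, 309, 310, 311, 312, 313, 314, 315, 316, 317, 318, 319, 320, 321, 322, 323, 324, 325, 326, 327, 328, 329]
178 [308, 309, 310, 311, 312, 313, 314, 315, 316, 317, 318, 319, 320, 321, 322, 323, 324, 325, 326, 327, 328, 329, 330]
```

Emit:
{"api": "apply_moves", "payload": {"steps": [[0, 0, 2, 0], [0, 0, 5, 0], [0, 0, 8, 0], [0, 0, 10, 0], [0, 0, 11, 0], [0, 0, 11.5, 0], [0, 0, 11.8, 0], [0, 0, 11.8, 0], [0, 0, 11.8, 0], [0, 0, 11.8, 0]]}}

```text
clock: 24.25
position: [0.5095, 0.0319, 0.004]
tool_rot: [3.141, -0.001, 0.318]
force: [-0.4, -0.1, -0.6]
grip_width: 0.0855
```

Emit:
{"api": "apply_moves", "payload": {"steps": [[0, 0, 0, 0], [0, 0, 0, 0], [0, 0, 0, 0], [0, 0, 0, 0], [0, 0, 0, 0], [0, 0, 0, 0], [0, 0, 0, 0], [0, 0, 0, 0], [0, 0, 0, 0], [0, 0, 0, 0]], "claw": 1, "force": 100}}

```text
clock: 25.08
position: [0.509, 0.0316, 0.0035]
tool_rot: [-3.141, -0.0, 0.317]
force: [-2.3, 0.5, 13.1]
grip_width: 0.0152
```

Emit:
{"api": "apply_moves", "payload": {"steps": [[0, 0, -0.3, 0], [0, 0, -0.7, 0], [0, 0, -1.2, 0], [0, 0, -1.7, 0], [0, 0, -2, 0], [0, 0, -2, 0], [0, 0, -2, 0], [0, 0, -2, 0], [0, 0, -2, 0], [0, 0, -2, 0]]}}

```text
clock: 25.92
position: [0.5089, 0.0317, 0.023]
tool_rot: [-3.142, 0.0, 0.318]
force: [-0.4, -0.1, -5.9]
grip_width: 0.0155
```

```bash
python3 -c "
from h import *
s=telemetry.observe();print({k:np.round(s[k],3).tolist() for k in ('clock','position','tool_rot','force','moment','grip_width')})"; python3 w.py w9 spanner_mid
```

```text
{'clock': 25.917, 'position': [0.509, 0.032, 0.023], 'tool_rot': [-3.142, 0.0, 0.318], 'force': [-0.365, -0.052, -5.947], 'moment': [0.015, -0.034, 0.008], 'grip_width': 0.016}
{'clock': 25.9167, 'qpos': [-0.5265, 0.7528, 0.485, 2.0541, -0.7173, 0.5062, -0.7605], 'position': [0.5089, 0.0317, 0.023], 'tool_rot': [-3.1416, 0.0003, 0.3177], 'force': [-0.3651, -0.0521, -5.9469]}
spanner_mid []
```

View pics/w9.png

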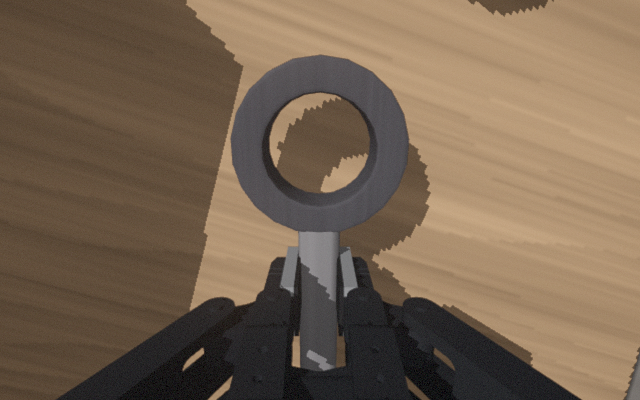

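```bash
python3 -c "
from h import *
L=[]
for i in range(6):
    cams.grab_frame('side');s=telemetry.observe();L.append(np.r_[s['force'],s['moment']])
print(np.mean(L,0).round(3),np.std(L,0).round(3))
f=cams.grab_frame('side');cv2.imwrite('pics/s10.png',cv2.resize(f['color'][120:300,180:420,::-1],(800,600),interpolation=2))"
```

```text
[ 0.262 -0.136 -5.617 -0.018  0.011 -0.008] [0.467 0.32  0.489 0.021 0.044 0.031]
```

Run:
```python
from h import *
f=cams.grab_frame('scene');c,M=cam('scene',f);K=f['mtx']
cv2.imwrite('pics/s11.png',cv2.resize(f['color'][60:210,240:440,::-1],(800,600),interpolation=2))
C=[np.array(p)/2+[130,60] for p in ((378,33),(310,100),(487,183),(551,106))]
P=np.array([plane(c,ray(K,M,p),.168) for p in C]);print(P.round(3),'mid',P.mean(0).round(3))
for i in range(4):
    d=P[(i+1)%4]-P[i];print(np.linalg.norm(d).round(3),np.rad2deg(np.arctan2(d[1],d[0])).round(1))
```

```text
[[0.361 0.413 0.168]
 [0.366 0.223 0.168]
 [0.677 0.238 0.168]
 [0.674 0.431 0.168]] mid [0.52  0.326 0.168]
0.189 -88.4
0.312 2.7
0.193 91.0
0.314 -176.7
```

View pics/s11.png

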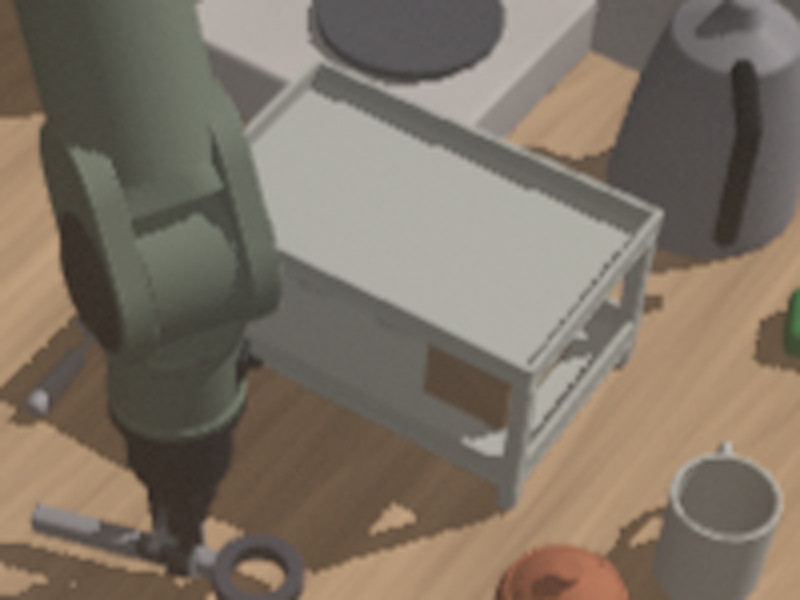

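Emit:
{"api": "apply_moves", "payload": {"steps": [[0, 0, -0.7, 0], [0, 0, -2.2, 0], [0, 0, -4.5, 0], [0, 0, -7.5, 0], [0, 0, -11, 0], [0, 0, -14.5, 0], [0, 0, -17.5, 0], [0, 0, -20, 0], [0, 0, -21.5, 0], [0, 0, -22, 0]]}}

```text
clock: 27.25
position: [0.5095, 0.0316, 0.2457]
tool_rot: [-3.141, -0.003, 0.317]
force: [0.5, 0.7, -6.7]
grip_width: 0.0154
```

Emit:
{"api": "apply_moves", "payload": {"steps": [[0.4, -0.9, 0, 0.01], [1.2, -2.8, 0, 0.03], [2.3, -5.5, 0, 0.06], [3.7, -8.8, 0, 0.09], [5.2, -12.3, 0, 0.125], [6.7, -15.8, 0, 0.16], [8.2, -19.3, 0, 0.195], [9.6, -22.6, 0, 0.23], [10.7, -25.3, 0, 0.255], [11.3, -26.8, 0, 0.27]]}}

```text
clock: 28.08
position: [0.5314, 0.3256, 0.2416]
tool_rot: [3.141, 0.002, 0.05]
force: [-0.4, -0.7, -6.8]
grip_width: 0.0158
```

Emit:
{"api": "apply_moves", "payload": {"steps": [[0.05, -0.2, 0, 0], [0.05, -0.2, 0, 0], [0.05, -0.2, 0, 0], [0.05, -0.2, 0.5, 0], [0.05, -0.2, 1, 0], [0.05, -0.2, 2, 0], [0.05, -0.2, 3, 0], [0.05, -0.2, 3.5, 0], [0.05, -0.2, 3.5, 0], [0.05, -0.2, 3.5, 0]]}}

```text
clock: 28.92
position: [0.533, 0.3234, 0.2078]
tool_rot: [3.141, 0.0, 0.048]
force: [0.5, -0.4, -5.2]
grip_width: 0.0156
```

Run:
```python
from h import *
s=telemetry.observe();print({k:np.round(s[k],3).tolist() for k in ('clock','position','tool_rot','force','moment','grip_width')})
f=cams.grab_frame('wrist')
for n in ('scene','side'):
    f=cams.grab_frame(n)
    if n=='scene': cv2.imwrite('pics/s12.png',cv2.resize(f['color'][50:200,240:440,::-1],(800,600),interpolation=2))
    for k in ('rack_top','spanner_mid'):
        c,M=cam(n,f);r=cams.pinpoint(n,k)
        if r: print(n,k,round(r[0]['score'],2),plane(c,ray(f['mtx'],M,r[0]['uv']),.15 if k=='rack_top' else s['position'][2]+.0065).round(3))
```

```text
{'clock': 28.917, 'position': [0.533, 0.323, 0.208], 'tool_rot': [3.141, 0.0, 0.048], 'force': [0.518, -0.39, -5.193], 'moment': [0.027, -0.015, -0.021], 'grip_width': 0.016}
scene rack_top 0.7 [ 0.56  -0.299  0.15 ]
scene spanner_mid 0.76 [0.523 0.328 0.214]
side rack_top 0.74 [0.517 0.324 0.15 ]
side spanner_mid 0.97 [0.52  0.317 0.214]
```

View pics/s12.png

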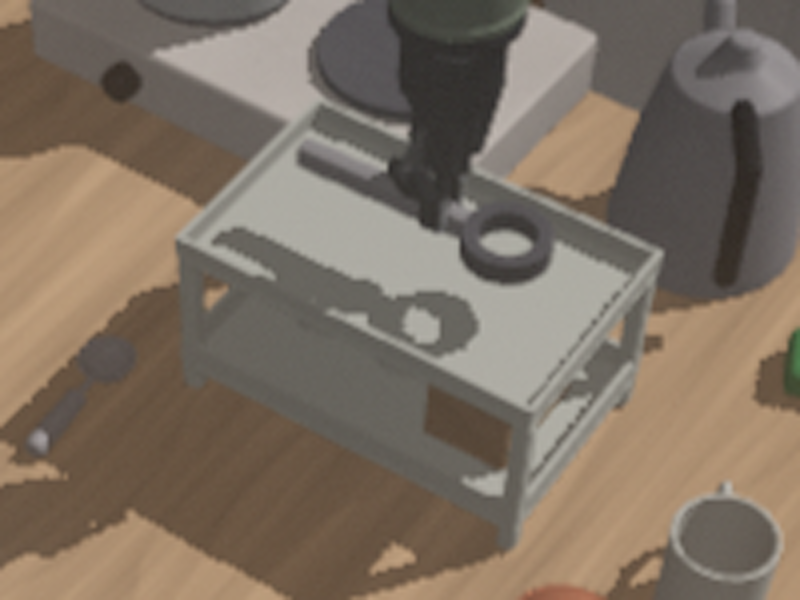

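Emit:
{"api": "apply_moves", "payload": {"steps": [[0, 0, 0.5, 0], [0, 0, 1.2, 0], [0, 0, 2, 0], [0, 0, 2.8, 0], [0, 0, 3.5, 0], [0, 0, 4.1, 0], [0, 0, 4.5, 0], [0, 0, 4.8, 0], [0, 0, 5, 0], [0, 0, 5, 0]]}}

```text
clock: 30.1
position: [0.533, 0.3236, 0.1578]
tool_rot: [3.141, 0.0, 0.048]
force: [1.6, 0.4, -6.4]
grip_width: 0.0152
```

Emit:
{"api": "apply_moves", "payload": {"steps": [[0, 0, 0.05, 0], [0, 0, 0.1, 0], [0, 0, 0.15, 0], [0, 0, 0.2, 0], [0, 0, 0.25, 0], [0, 0, 0.3, 0], [0, 0, 0.3, 0], [0, 0, 0.3, 0], [0, 0, 0.3, 0], [0, 0, 0.3, 0]]}}

```text
clock: 30.93
position: [0.533, 0.3236, 0.1552]
tool_rot: [3.142, -0.0, 0.048]
force: [0.9, -0.2, -5.9]
grip_width: 0.0154
```

Not yet touching; a few more millimetres, slowly.

Emit:
{"api": "apply_moves", "payload": {"steps": [[0, 0, 0.03, 0], [0, 0, 0.06, 0], [0, 0, 0.09, 0], [0, 0, 0.12, 0], [0, 0, 0.15, 0], [0, 0, 0.18, 0], [0, 0, 0.2, 0], [0, 0, 0.2, 0], [0, 0, 0.2, 0], [0, 0, 0.2, 0]]}}

```text
clock: 31.77
position: [0.533, 0.3236, 0.1536]
tool_rot: [-3.141, 0.0, 0.048]
force: [-4.0, -2.7, 4.8]
grip_width: 0.0158
```

Emit:
{"api": "apply_moves", "payload": {"steps": [[0, 0, 0, 0], [0, 0, 0, 0], [0, 0, 0, 0], [0, 0, 0, 0], [0, 0, 0, 0], [0, 0, 0, 0], [0, 0, 0, 0], [0, 0, 0, 0], [0, 0, 0, 0], [0, 0, 0, 0]], "claw": 0, "force": 20}}

```text
clock: 32.6
position: [0.533, 0.3236, 0.1531]
tool_rot: [3.142, -0.0, 0.048]
force: [0.4, -0.0, -0.6]
grip_width: 0.0851
```

Emit:
{"api": "apply_moves", "payload": {"steps": [[0, 0, -0.5, 0], [0, 0, -1.5, 0], [0, 0, -3, 0], [0, 0, -5, 0], [0, 0, -8, 0], [0, 0, -11, 0], [0, 0, -14, 0], [0, 0, -16, 0], [0, 0, -17, 0], [0, 0, -17, 0]]}}

```text
clock: 33.43
position: [0.5337, 0.3236, 0.3257]
tool_rot: [-3.14, -0.003, 0.048]
force: [0.1, 0.2, 0.3]
grip_width: 0.0855
```

```bash
python3 w.py w13 spanner_mid rack_top; python3 st.py scene side
python3 - <<'E'
from h import *
a=cv2.imread('pics/w13.png');b=cams.grab_frame('scene')['color'][:,:,::-1]
cv2.imwrite('pics/v13.png',np.vstack([cv2.resize(a,(480,300)),cv2.resize(b[195:305,150:326],(480,300),interpolation=2)]))
E
```

```text
{'clock': 33.4333, 'qpos': [-1.1934, 0.589, 0.9106, 1.515, -0.4785, 1.2696, -1.7458], 'position': [0.5337, 0.3236, 0.3257], 'tool_rot': [-3.1397, -0.0027, 0.0476], 'force': [0.1224, 0.2259, 0.276]}
spanner_mid [(0.71, [321.9, 194.3])]
rack_top [(0.7, [314.8, 197.5])]
o,y,h mm [ 243.7 -549.   223.9] yaw 0.0478 want 1.953 F [ 0.6 -0.7 -0.9] w 0.08541243982433804 t 33.5833 [-1.19  0.59  0.91  1.52 -0.48  1.27 -1.75]
side lever x,y mm [-12.6  62.6] 0.51 [322. 314.]
side lever x,y mm [-395.1 -277.8] 0.35 [344. 214.]
```

View pics/v13.png

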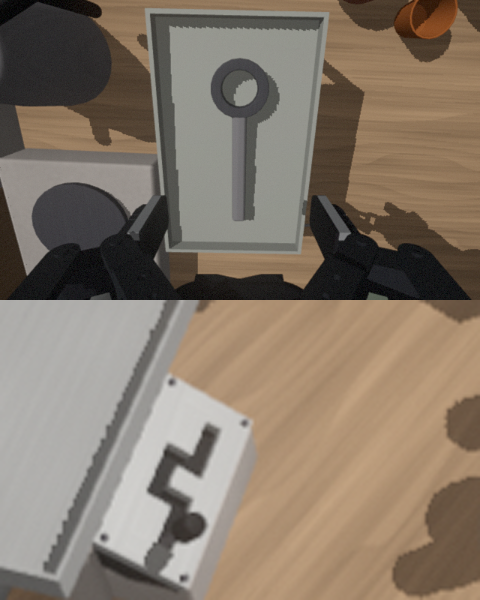

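Run:
```python
from fit import *
v=np.load('panel.npy');Rm=pR(v[3]);f=cams.grab_frame('scene');c,M=cam('scene',f)
for y in (.055,.06,.064):
  print(y,[proj(f['mtx'],c,M,v[:3]+Rm@np.array([-.014,y,h])).round(1).tolist() for h in (.03,.045,.06)])
m=(f['color'].max(2)<70).astype('uint8');m[:255]=0;m[300:]=0;m[:,:195]=0;m[:,235:]=0
n,l,st,ce=cv2.connectedComponentsWithStats(m);print([(st[i].tolist(),ce[i].round(1).tolist()) for i in range(1,n) if st[i,4]>15])
print(cams.find_in('scene','lever_knob')[:1])
a=f['color'][262:295,200:235,::-1];cv2.imwrite('pics/k14.png',cv2.resize(a,(700,660),interpolation=0)[:600])
```

```text
0.055 [[216.0, 277.9], [218.5, 276.4], [221.1, 274.8]]
0.06 [[215.3, 279.6], [217.8, 278.1], [220.4, 276.5]]
0.064 [[214.8, 281.0], [217.3, 279.5], [219.8, 277.9]]
[([209, 265, 9, 6, 23], [213.1, 267.6]), ([211, 273, 14, 10, 75], [216.8, 278.2]), ([195, 292, 16, 8, 47], [200.8, 295.8])]
[{'box': [210.6, 270.4, 20.1, 15.5], 'score': 0.63}]
```

View pics/k14.png

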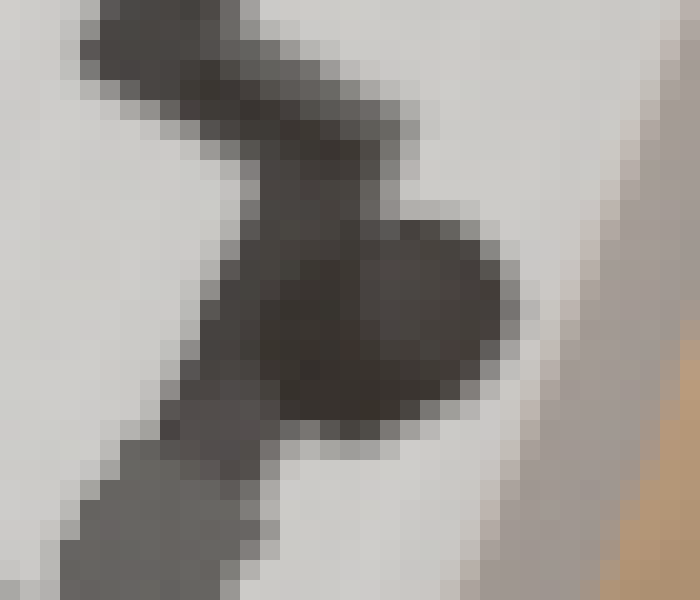

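```bash
python3 -c "
from workcell import workorder
print(workorder.job_done())"
```

```text
the job is handed in; nothing more can be done
None
```

The job is handed in at about 34 s on the robot's clock, and my last checks put both the lever and the spanner where they should be.

- **Lever:** The tool could only point straight down, so I did not grip the knob. I pushed it through the gate with one finger. For the move down the second cross passage I pressed lightly on top of the knob, about 19 N, and dragged it.
    - **Wrist camera:** it measured the lever at (-13.7, 60.9) mm while the finger was still touching it, and at (-12.5, 59.2) mm after release.
    - **Scene camera:** its last picture fits 60 mm along the gate to within about 2 mm.
    - **Disagreement:** the side camera gave 62.6 mm at low confidence, and the network's first scene reading of the knob was about 15 mm off, so I did not use it.
- **Spanner:** I gripped it about 13 mm towards the ring from mid-length. It weighed about 0.6 kg and the wrist moment was close to zero, so it was near its balance point and stayed level. I lowered it until the floor pushed back with about 5 N, then opened the gripper. The last wrist picture shows it flat and near the middle of the top tier, clear of the lips.
- **Bystanders:** The arm kept clear of the tin, cup, sugar bowl and jar. I did not measure their positions again at the end. The arm ended well above the rack, touching nothing.

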